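# Stack the tasting crockery and send it along the serving slide

### The job

The tasting crockery is washed and dry: stack it on the wooden tray at the near (robot) end of the serving slide, all the footed terracotta beakers nested upright in one stack and all the footed white ramekins in another; the odd pieces that nest in nothing (the straight-sided terracotta cup, the square white dish) go upright side by side on the slate board instead. When both stacks are complete, push the tray smoothly along its rails to the far catch and leave it clicked in there, stacks standing. Leave the wine bottle, the carafe and the corkscrew where they are.

Things in the scene. Friction and masses are not known exactly. Their poses are not given: they have to be found in the camera images.
- beaker_1: stacking terracotta beaker, round, open, 72 mm high, 200 g. Band 62 mm across outside, 53 inside, from 32 mm up to the rim; below it a foot tapering from 48 to 42 mm across at the bottom. Nested, the shoulder under the band rests on the rim below: each further beaker stands 40 mm higher. Origin: centre of the underside; z up through the mouth. Absent (None) in some starts
- beaker_2: stacking terracotta beaker, round, open, 72 mm high, 200 g. Band 62 mm across outside, 53 inside, from 32 mm up to the rim; below it a foot tapering from 48 to 42 mm across at the bottom. Nested, the shoulder under the band rests on the rim below: each further beaker stands 40 mm higher. Origin: centre of the underside; z up through the mouth. Absent (None) in some starts
- beaker_3: stacking terracotta beaker, round, open, 72 mm high, 200 g. Band 62 mm across outside, 53 inside, from 32 mm up to the rim; below it a foot tapering from 48 to 42 mm across at the bottom. Nested, the shoulder under the band rests on the rim below: each further beaker stands 40 mm higher. Origin: centre of the underside; z up through the mouth. Absent (None) in some starts
- beaker_4: stacking terracotta beaker, round, open, 72 mm high, 200 g. Band 62 mm across outside, 53 inside, from 32 mm up to the rim; below it a foot tapering from 48 to 42 mm across at the bottom. Nested, the shoulder under the band rests on the rim below: each further beaker stands 40 mm higher. Origin: centre of the underside; z up through the mouth. Absent (None) in some starts
- ramekin_1: stacking white ramekin, round, open, 52 mm high, 140 g. Band 69 mm across outside, 62 inside, from 24 mm up to the rim; below it a foot tapering from 54 to 46 mm across at the bottom. Nested, the shoulder under the band rests on the rim below: each further ramekin stands 28 mm higher. Origin: centre of the underside; z up through the mouth. Absent (None) in some starts
- ramekin_2: stacking white ramekin, round, open, 52 mm high, 140 g. Band 69 mm across outside, 62 inside, from 24 mm up to the rim; below it a foot tapering from 54 to 46 mm across at the bottom. Nested, the shoulder under the band rests on the rim below: each further ramekin stands 28 mm higher. Origin: centre of the underside; z up through the mouth. Absent (None) in some starts
- ramekin_3: stacking white ramekin, round, open, 52 mm high, 140 g. Band 69 mm across outside, 62 inside, from 24 mm up to the rim; below it a foot tapering from 54 to 46 mm across at the bottom. Nested, the shoulder under the band rests on the rim below: each further ramekin stands 28 mm higher. Origin: centre of the underside; z up through the mouth. Absent (None) in some starts
- straight_cup: odd piece: terracotta cup with straight sides and no foot, 62 mm across, 70 mm high, wall 4.5 mm, 240 g; it nests in nothing. Origin: centre of the underside; z up. Absent (None) in some starts
- square_dish: odd piece: square white dish, 64 x 64 mm, 46 mm high, wall 5 mm, 190 g; it nests in nothing. Origin: centre of the underside; x and y square to its sides, z up. Absent (None) in some starts
- tray (a joint): travel of the wooden tray along its rails, m: 0 at the near catch (loading end), 0.200 at the far catch; stops at -0.015 and 0.225. Running friction about 1 N; about 6 N to push it out of a catch. A spring ball catch draws the tray home from about 3 mm either side
- tray_floor (a point): centre of the tray's floor, on its upper surface, moving with the tray. x: along the rails, from the near to the far catch; y: across; z up. The floor is 164 mm (x) by 254 mm (y) inside a lip 12 mm higher and 8 mm thick; it lies 42 mm above the table
- tray_handle (a point): middle of the tray's black bar handle at its near end, moving with the tray: a round bar 12 mm thick, 110 mm long along the tray's y, its axis 48 mm above the table and 45 mm out from the tray's end (135 mm from the floor's centre). Under it lies only a flat notched bar, top 16 mm above the table; the rails' end block, 32 mm high, begins 40 mm behind it. Axes as tray_floor
- slate_top (a point): centre of the upper face of the dark slate board, fixed to the table, 240 mm (x) by 140 mm (y), 10 mm thick; z up
- wine_bottle: bystander: full wine bottle, 75 mm across, 298 mm high, standing. Origin: centre of the underside
- carafe: bystander: glass carafe, 170 mm across, 215 mm high, standing. Origin: centre of the underside
- corkscrew: bystander: folding corkscrew lying on the table, 115 mm long (x), 14 mm high. Origin: centre of the underside
Things that resemble listed ones, but are neither listed nor needed, are in the scene too. What is shaped like the beaker_4 but red or yellow is not meant. Leave any purple look-alike of the beaker_3 alone.

How it is judged:
On the way, in this order (a step that is already met when the one before it is completed fails the run):
1. all the beakers in one stack and all the ramekins in another, on the tray at the near end of the slide (x of beaker_1 in the frame of tray_floor between -0.062 and 0.062 m and y of beaker_1 in the frame of tray_floor between -0.107 and 0.107 m and angle between each of beaker_1, beaker_2, beaker_3, beaker_4, ramekin_1, ramekin_2, ramekin_3's own z axis and vertical below 0.12 rad and x of beaker_2 in the frame of tray_floor between -0.062 and 0.062 m and y of beaker_2 in the frame of tray_floor between -0.107 and 0.107 m and x of beaker_3 in the frame of tray_floor between -0.062 and 0.062 m and y of beaker_3 in the frame of tray_floor between -0.107 and 0.107 m and x of beaker_4 in the frame of tray_floor between -0.062 and 0.062 m and y of beaker_4 in the frame of tray_floor between -0.107 and 0.107 m and x of ramekin_1 in the frame of tray_floor between -0.062 and 0.062 m and y of ramekin_1 in the frame of tray_floor between -0.107 and 0.107 m and x of ramekin_2 in the frame of tray_floor between -0.062 and 0.062 m and y of ramekin_2 in the frame of tray_floor between -0.107 and 0.107 m and x of ramekin_3 in the frame of tray_floor between -0.062 and 0.062 m and y of ramekin_3 in the frame of tray_floor between -0.107 and 0.107 m and horizontal distance between beaker_1 and beaker_2 below 0.008 m and horizontal distance between each of beaker_1, beaker_2 and beaker_3 below 0.008 m and horizontal distance between each of beaker_1, beaker_2, beaker_3 and beaker_4 below 0.008 m and horizontal distance between ramekin_1 and ramekin_2 below 0.008 m and horizontal distance between each of ramekin_1, ramekin_2 and ramekin_3 below 0.008 m and horizontal distance between each of beaker_1, beaker_2, beaker_3, beaker_4 and ramekin_1 above 0.05 m and horizontal distance between each of beaker_1, beaker_2, beaker_3, beaker_4 and ramekin_2 above 0.05 m and horizontal distance between each of beaker_1, beaker_2, beaker_3, beaker_4 and ramekin_3 above 0.05 m and value of joint tray below 0.06 m), for 0.2 s.
2. the loaded tray pushed to the far catch (value of joint tray between 0.196 and 0.204 m), for 0.2 s.
At the end, for the whole second after the job is handed in: Tray within 4 mm of the far catch; on its floor all beakers in one nested stack, all ramekins in another (same kind coaxial to 8 mm, kinds over 50 mm apart, upright to 0.12 rad); odd pieces upright directly on the slate, their centres at least 5 mm inside its edge; all at rest (all of step 2 and x of beaker_1 in the frame of tray_floor between -0.062 and 0.062 m and y of beaker_1 in the frame of tray_floor between -0.107 and 0.107 m and angle between each of beaker_1, beaker_2, beaker_3, beaker_4, ramekin_1, ramekin_2, ramekin_3, straight_cup, square_dish's own z axis and vertical below 0.12 rad and x of beaker_2 in the frame of tray_floor between -0.062 and 0.062 m and y of beaker_2 in the frame of tray_floor between -0.107 and 0.107 m and x of beaker_3 in the frame of tray_floor between -0.062 and 0.062 m and y of beaker_3 in the frame of tray_floor between -0.107 and 0.107 m and x of beaker_4 in the frame of tray_floor between -0.062 and 0.062 m and y of beaker_4 in the frame of tray_floor between -0.107 and 0.107 m and x of ramekin_1 in the frame of tray_floor between -0.062 and 0.062 m and y of ramekin_1 in the frame of tray_floor between -0.107 and 0.107 m and x of ramekin_2 in the frame of tray_floor between -0.062 and 0.062 m and y of ramekin_2 in the frame of tray_floor between -0.107 and 0.107 m and x of ramekin_3 in the frame of tray_floor between -0.062 and 0.062 m and y of ramekin_3 in the frame of tray_floor between -0.107 and 0.107 m and horizontal distance between beaker_1 and beaker_2 below 0.008 m and horizontal distance between each of beaker_1, beaker_2 and beaker_3 below 0.008 m and horizontal distance between each of beaker_1, beaker_2, beaker_3 and beaker_4 below 0.008 m and horizontal distance between ramekin_1 and ramekin_2 below 0.008 m and horizontal distance between each of ramekin_1, ramekin_2 and ramekin_3 below 0.008 m and horizontal distance between each of beaker_1, beaker_2, beaker_3, beaker_4 and ramekin_1 above 0.05 m and horizontal distance between each of beaker_1, beaker_2, beaker_3, beaker_4 and ramekin_2 above 0.05 m and horizontal distance between each of beaker_1, beaker_2, beaker_3, beaker_4 and ramekin_3 above 0.05 m and x of straight_cup in the frame of slate_top between -0.115 and 0.115 m and y of straight_cup in the frame of slate_top between -0.065 and 0.065 m and z of each of straight_cup, square_dish in the frame of slate_top below 0.008 m and x of square_dish in the frame of slate_top between -0.115 and 0.115 m and y of square_dish in the frame of slate_top between -0.065 and 0.065 m and linear speed of each of beaker_1, beaker_2, beaker_3, beaker_4, ramekin_1, ramekin_2, ramekin_3, straight_cup, square_dish below 0.02 m/s and velocity of joint tray between -0.01 and 0.01 m/s); the robot touches nothing.
It fails at once if the wine bottle moved by more than 30 mm (distance of wine_bottle from where it was at the start of the episode above 0.03 m).
It fails at once if the carafe moved by more than 30 mm (distance of carafe from where it was at the start of the episode above 0.03 m).
It fails at once if the corkscrew moved by more than 30 mm (distance of corkscrew from where it was at the start of the episode above 0.03 m).
It fails at once if the tray shoved along faster than 0.5 m/s (velocity of joint tray above 0.5 m/s or velocity of joint tray below -0.5 m/s).
Of beaker_1, beaker_2, beaker_3, beaker_4 only 2 to 4 are there at a start; the rules pass over those that are not, and their reading is None.
Of ramekin_1, ramekin_2, ramekin_3 only 2 to 3 are there at a start; the rules pass over those that are not, and their reading is None.
Of straight_cup, square_dish only 1 to 2 are there at a start; the rules pass over those that are not, and their reading is None.
At some moment in a run one of ramekin_1, ramekin_2, ramekin_3, straight_cup, square_dish may be knocked a few centimetres aside while the robot is not near it.
It also fails if it takes over 210 s, if anything falls off the work surface, if the arm or the gripper's body presses on something with over 40 N, if the wrist force passes 120 N, or if a joint passes its speed limit or range.

### The arm

A 6-joint arm with a two-finger parallel gripper is mounted at the origin on the work surface. World frame = base frame: x ahead of the robot, y to its left, z up, the work surface at z = 0. Lengths are in m, angles in rad, forces in N, time in s.
With the tool pointing down it reaches from about 0.325 to 0.925 m from the base axis. Payload 3.1 kg.
Tool frame: the origin (TCP) lies between the finger pads; the fingertips stand 8 mm ahead of it and the grasp point (between the pads) lies 11 mm behind it; z points along the fingers, y is the line along which they close (so a half turn about z gives the same grasp; the last joint's range is limited). The gripper opens to 85 mm and grips with 20 to 120 N. Pads are 22 mm wide; open, the fingers measure 114 mm over their backs; the gripper's body (76 mm by 85 mm) begins 54 mm behind the grasp point. The pads swing forward as they close: fully open they stand 13 mm farther back than shut.
Start: joints at [1.016, 0.217, 1.613, -0, 1.311, -0.112], TCP at [0.268, 0.565, 0.239] pointing down, gripper open.
Joint ranges: [-2.75, 2.75], [-0.78, 2.1], [0.31, 2.55], [-1.13, 4.27], [0.13, 2.63], [-2.58, 2.58]. Speed limits (rad/s): [2.79, 2.79, 3.14, 3.14, 3.14, 3.14].

### API

Orientations are given as a unit quaternion [x, y, z, w].
In Python, from station import reach, move_straight, goto_joints, set_gripper, pause, inverse_kinematics, snapshot, calibration, PlanningError, close_job, read_time_s, read_joint_positions, read_joint_velocities, read_joint_efforts, read_position, read_tcp_rot, read_contact_force, read_wrist_torque, read_gripper_width, read_finger_force gives the robot as it stands. Calls block until the motion is done:
- reach(position, orientation): joint-space move of the TCP to a pose.
- move_straight(position, rot=None, v=0.15, stop_force=None): straight line of the TCP; rot=None keeps the orientation; v is the mean speed in m/s. With stop_force (N) it stops when the force on the tool has changed by that much, and returns True; else False.
- goto_joints(angles): joint-space move.
- set_gripper(opening, effort=None): opening from 0.0 (shut) to 1.0 (fully open); effort is the grip in N (None keeps the last); returns when the fingers have stopped.
- pause(seconds).
- inverse_kinematics(position, orientation): joint angles nearest the present ones, or None.
- snapshot(name): name is "scene" or "top"; returns the picture (480x640x3 uint8, red, green, blue); there is no depth.
- calibration(name): a dict with "fx", "fy", "cx", "cy" (pixels), "rvec" (rotation vector, rad) and "tvec" (3), from world to camera coordinates, as OpenCV has them. Camera axes: x right, y down, z forward; pixel columns grow to the right and rows downward; lengths in m; the calibration is good to about 2 mm. A picture is of the moment at which its call begins. calibration takes no time and is no camera call.
A pose or a line that the arm cannot do raises PlanningError and nothing moves.
- close_job(): hands the job in; it is judged then, once.
Readings, each from a call of its own:
- read_time_s(): time.
- read_joint_positions(): joint angles.
- read_joint_velocities(): joint speeds.
- read_joint_efforts(): joint torques, N m.
- read_position(): TCP position.
- read_tcp_rot(): TCP orientation.
- read_contact_force(): force on the tool from outside, world axes, zero at the start.
- read_wrist_torque(): the same for the moment, N m.
- read_gripper_width(): opening from 0.0 (shut) to 1.0 (fully open).
- read_finger_force(): force on a finger pad.
Only numpy, scipy, OpenCV 4.12 (cv2) and the standard library are available. Lean on these libraries where they do the work, as an engineer would, in place of code of your own. Each camera call takes 0.05 s, during which the arm holds its last target. There are 200 camera calls.

## Working session

There is one attempt and no reset: what is moved stays moved. The work goes in short steps, each a Python script; the robot and the scene stay as the last script left them, time stands still between calls to the robot, and variables do not carry over. Pictures are saved under pics/ and viewed, at most 14 in all, crops included, and the job is handed in when it is done.

```bash
ls; mkdir -p pics
python3 - <<'E'
from station import *
import cv2
for n in("scene","top"):
    im=snapshot(n); cv2.imwrite(f"pics/{n}0.png",im[:,:,::-1]); print(n,calibration(n))
print(read_time_s(),read_tcp_rot(),read_gripper_width())
E
```

```text
pics
scene {'fx': 552.1024062726498, 'fy': 552.1024062726498, 'cx': 322.85881061196113, 'cy': 249.4435379313013, 'rvec': array([ 1.69035533,  1.61478715, -0.78017348]), 'tvec': array([-0.09422657, -0.2741593 ,  1.83257476])}
top {'fx': 521.5791663152747, 'fy': 521.5791663152747, 'cx': 307.73857034142327, 'cy': 229.76441290331124, 'rvec': array([ 2.16102795, -2.15388083,  0.13288466]), 'tvec': array([0.06688057, 0.54524086, 1.21783541])}
0.1 [ 2.19605412e-01  9.75588176e-01 -1.02322285e-03 -3.55930007e-04] 1.0036874117880314
```

View pics/scene0.png

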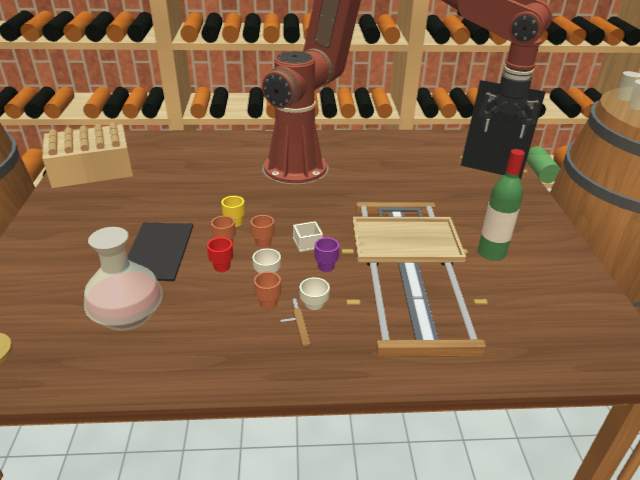

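View pics/top0.png

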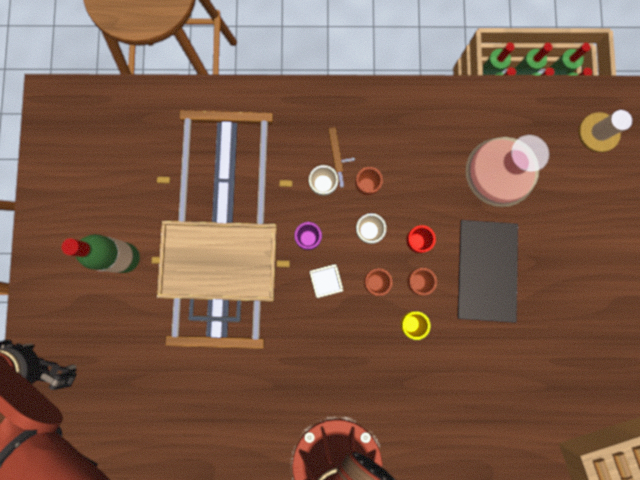

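The top view shows terracotta pieces at (369,180), (378,281) and (423,281), white rounds at (323,180) and (371,228), and the square dish at (326,281). The red (422,239), yellow (416,325) and purple (308,235) look-alikes stay where they are. The tray is at (217,261) and the slate at (488,271). I need a zoom to tell whether one terracotta piece is the straight cup.

Run:
```python
import cv2,numpy as np
a=cv2.imread("pics/scene0.png")[185:345,190:350]; b=cv2.imread("pics/top0.png")[160:350,290:450]
a=cv2.resize(a,(400,400),interpolation=cv2.INTER_CUBIC); b=cv2.resize(b,(400,475),interpolation=cv2.INTER_CUBIC)
o=np.zeros((475,800,3),np.uint8);o[:400,:400]=a;o[:,400:]=b
cv2.imwrite("pics/crop0.png",o)
t=cv2.imread("pics/top0.png");h=cv2.cvtColor(t,cv2.COLOR_BGR2HSV)
for p in[(369,180),(360,190),(378,281),(378,290),(423,281),(323,185),(371,228),(326,281),(345,250),(390,250),(361,180),(488,271),(200,261),(440,300)]:print(p,h[p[1],p[0]])
```

```text
(369, 180) [  8 161 187]
(360, 190) [  6 164 101]
(378, 281) [  7 156 193]
(378, 290) [  8 182 133]
(423, 281) [  7 158 190]
(323, 185) [ 90   2 249]
(371, 228) [105   4 251]
(326, 281) [108   5 252]
(345, 250) [ 11 159 114]
(390, 250) [ 12 160 116]
(361, 180) [  8 170 171]
(488, 271) [16 36 91]
(200, 261) [ 16  97 178]
(440, 300) [ 11 152 114]
```

View pics/crop0.png

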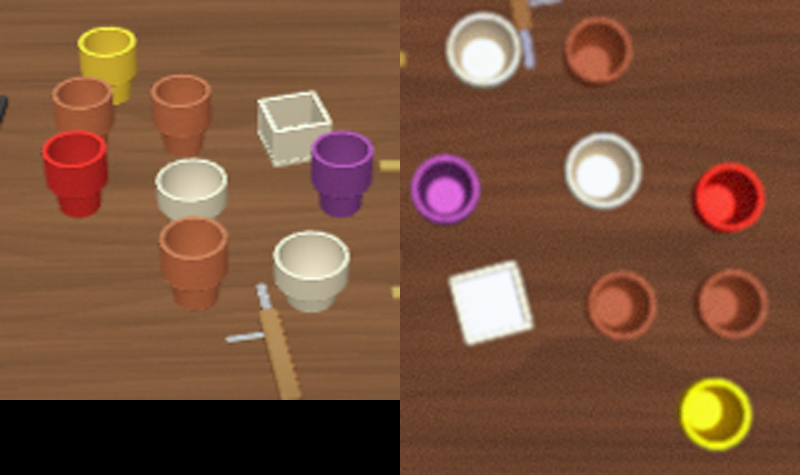

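The zoom shows all three terracotta pieces with narrow floors and feet, so I count 3 beakers, 2 ramekins and the square dish. Next I'll localise them.

```bash
cat > h.py <<'E'
from station import *
import cv2, numpy as np
from scipy.optimize import least_squares
K=calibration("top"); A=np.array([[K['fx'],0,K['cx']],[0,K['fy'],K['cy']],[0,0,1]])
def proj(P,K=K):
    A=np.array([[K['fx'],0,K['cx']],[0,K['fy'],K['cy']],[0,0,1]])
    return cv2.projectPoints(np.float64(P).reshape(-1,3),K['rvec'],K['tvec'],A,None)[0].reshape(-1,2)
R0=cv2.Rodrigues(K['rvec'])[0]; C0=-R0.T@K['tvec']
def unproj(uv,z):
    d=R0.T@np.linalg.inv(A)@np.array([*uv,1.]); return (C0+d*(z-C0[2])/d[2])[:2]
th=np.linspace(0,2*np.pi,60,endpoint=False)
def ring(r,z): return np.c_[r*np.cos(th),r*np.sin(th),0*th+z]
SH={'beaker':np.r_[ring(.031,.072),ring(.031,.032),ring(.024,.032),ring(.021,0)],
    'ramekin':np.r_[ring(.0345,.052),ring(.0345,.024),ring(.027,.024),ring(.023,0)]}
def sq(a,h=.046,s=.032):
    c=np.array([[s*i,s*j,z] for z in(0,h) for i in(-1,1) for j in(-1,1)])
    return c@np.array([[np.cos(a),np.sin(a),0],[-np.sin(a),np.cos(a),0],[0,0,1]])
def cen(P):
    m=cv2.moments(cv2.convexHull(proj(P).astype(np.float32))); return np.array([m['m10'],m['m01']])/m['m00']
def locate(c,pts,z0=0):
    x=unproj(c,z0+.04)
    return least_squares(lambda q:cen(pts+np.array([*q,z0]))-c,x,diff_step=1e-3).x
def blobs(im=None):
    if im is None: im=snapshot("top")
    h=cv2.cvtColor(im,cv2.COLOR_RGB2HSV); H,S,V=[h[...,i].astype(int) for i in range(3)]
    im=im.astype(int)
    terr=(H<=10)&(im[...,0]-im[...,2]>78)&(S<195)
    white=(S<75)&(V>140)
    out=[]
    for n,m in(('beaker',terr),('ramekin',white)):
        m=cv2.morphologyEx(m.astype(np.uint8),cv2.MORPH_OPEN,np.ones((3,3)))
        N,L,s,c=cv2.connectedComponentsWithStats(m)
        for i in range(1,N):
            if 350<s[i,4]<1600 and max(s[i,2:4])<50:
                hull=cv2.convexHull(np.argwhere(L==i)[:,::-1].astype(np.float32)); mo=cv2.moments(hull)
                out.append((n,np.array([mo['m10'],mo['m01']])/mo['m00'],int(s[i,4]),mo['m00'],cv2.minAreaRect(hull)))
    return out
E
python3 - <<'E'
from h import *
im=cv2.imread("pics/top0.png")[:,:,::-1].copy()
print("cam",C0)
for n,c,s,a,r in blobs(im):
    p=locate(c,SH[n]); e=cv2.contourArea(cv2.convexHull(proj(SH[n]+np.array([*p,0])).astype(np.float32)))
    print(n,c.round(1),s,int(a),int(e),p.round(4),[np.round(q,1) for q in r])
for nm,lo,hi in(('slate',(0,0,60),(180,70,125)),('tray',(12,60,140),(25,150,230))):
    m=cv2.inRange(cv2.cvtColor(im,cv2.COLOR_RGB2HSV),lo,hi);m=cv2.morphologyEx(m,cv2.MORPH_OPEN,np.ones((5,5)))
    m[:200]=0;m[330:]=0;m[:,:130]=0;m[:,540:]=0
    N,L,s,c=cv2.connectedComponentsWithStats(m); i=1+s[1:,4].argmax()
    r=cv2.minAreaRect(np.argwhere(L==i)[:,::-1].astype(np.float32)); z=.01 if nm=='slate' else .054
    print(nm,s[i],r,unproj(r[0],z),[unproj(q,z).round(4) for q in cv2.boxPoints(r)])
E
```

```text
cam [0.39087702 0.06787743 1.27573176]
beaker [369.2 179.4] 436 548 624 [ 0.664  -0.0776] [array([369. , 179.5]), array([25., 26.]), np.float64(90.0)]
beaker [378.6 281.6] 520 593 619 [ 0.4212 -0.0965] [array([378.5, 281.5]), array([27., 27.]), np.float64(90.0)]
beaker [423.  281.2] 449 584 656 [ 0.4226 -0.2003] [array([423. , 281.5]), array([27., 26.]), np.float64(90.0)]
beaker [301.4 459.2] 437 565 782 [0.0253 0.0811] [array([300.9, 459.5]), array([15.7, 41. ]), np.float64(12.0)]
ramekin [202.   43.2] 922 888 727 [1.0138 0.3346] [array([198.,  49.]), array([48., 30.]), np.float64(90.0)]
ramekin [621.2 119.7] 354 330 839 [ 0.8197 -0.7005] [array([621., 120.]), array([20., 20.]), np.float64(90.0)]
ramekin [529.6 154.7] 1182 1262 777 [ 0.7301 -0.4704] [array([530., 153.]), array([49.5, 35.4]), np.float64(45.0)]
ramekin [324.9 179.3] 768 779 698 [0.6673 0.0277] [array([324.7, 178.3]), array([30. , 33.3]), np.float64(59.7)]
ramekin [222.1 202.6] 454 433 715 [0.6094 0.2746] [array([222.1, 202.5]), array([10.8, 41.4]), np.float64(2.9)]
ramekin [370.9 227.8] 731 720 706 [ 0.5493 -0.0821] [array([371., 228.]), array([30., 30.]), np.float64(90.0)]
ramekin [326.  280.6] 836 816 690 [0.4235 0.0256] [array([325.9, 280.5]), array([29.1, 29.1]), np.float64(76.0)]
slate [ 458  221   60  101 5616] ((488.23150634765625, 270.9028625488281), (58.104591369628906, 99.02677154541016), 2.009553909301758) [ 0.44902239 -0.36868315] [array([ 0.333 , -0.2905]), array([ 0.5723, -0.3066]), array([ 0.5677, -0.4487]), array([ 0.3286, -0.4293])]
tray [ 157  220  119   81 8958] ((216.29428100585938, 260.7605285644531), (116.7113037109375, 78.16444396972656), 2.0454084873199463) [0.46860634 0.28269695] [array([0.3822, 0.4193]), array([0.5655, 0.4198]), array([0.5565, 0.1437]), array([0.3736, 0.1482])]
```

```bash
cat >> h.py <<'E'
from scipy.spatial.transform import Rotation as Rn
def quat(yaw): return (Rn.from_euler('z',yaw)*Rn.from_euler('x',np.pi)).as_quat()
def best(p,yaw,second=False):
    """joint solution with smallest |j6| among yaw, yaw+pi"""
    s=[(abs(j[5]),k) for k in (yaw,yaw+np.pi) for j in [inverse_kinematics(p,quat(k))] if j is not None]
    return min(s)[1]
def over(xy,z,yaw):
    y=best([*xy,z],yaw); reach([*xy,z],quat(y)); return y
UP=.27
GH={'beaker':.044,'ramekin':.032}
def pick(n,xy,yaw=np.pi/4):
    z=GH[n]; set_gripper(1.0,20)
    over(xy,UP,yaw); move_straight([*xy,z],v=.25)
    set_gripper(.0,20); w1=read_gripper_width(); set_gripper(1.0)
    over(xy,z,yaw+np.pi/2)
    set_gripper(.0,30); w2=read_gripper_width()
    move_straight([*xy,UP],v=.25)
    print(n,'widths',w1*85,w2*85,'after lift',read_gripper_width()*85,'ff',read_finger_force(),'t',read_time_s())
def place(n,xy,k,yaw=np.pi/4):
    step={'beaker':.04,'ramekin':.028}[n]; z=.042+GH[n]+k*step
    over(xy,UP,yaw); move_straight([*xy,z+.05],v=.25)
    hit=move_straight([*xy,z+.0005],v=.06,stop_force=8)
    print('place',hit,read_position().round(4),z); set_gripper(1.0); move_straight([*xy,UP],v=.25)
    print('t',read_time_s())
def find(save=None):
    im=snapshot("top")
    if save: cv2.imwrite(save,im[:,:,::-1])
    return [(n,c.round(1),locate(c,SH[n]).round(4),s) for n,c,s,a,r in blobs(im)]
E
python3 - <<'E'
from h import *
im=cv2.imread("pics/top0.png")[:,:,::-1].copy()
print('bottle cap',unproj((68,247),.298), 'body right edge',unproj((139,258),.1))
for a,b,z in(((175,330),(186,120),.02),((258,330),(266,120),.02)):
    p,q=unproj(a,z),unproj(b,z); print('rail',p,q,np.degrees(np.arctan2(*(q-p)[::-1])))
print('handle', unproj((215,319),.048))
for n,c,s,a,r in blobs(im):
    if abs(c[0]-326)<2 and c[1]>250:
        print('dish',locate(c,sq(0)), [unproj(q,.046).round(4) for q in cv2.boxPoints(r)])
        d=unproj(cv2.boxPoints(r)[1],.046)-unproj(cv2.boxPoints(r)[0],.046);print(d,np.degrees(np.arctan2(d[1],d[0])))
m=cv2.inRange(cv2.cvtColor(im,cv2.COLOR_RGB2HSV),(0,0,175),(180,60,255)); m=cv2.morphologyEx(m,cv2.MORPH_OPEN,np.ones((7,7)))
N,L,s,c=cv2.connectedComponentsWithStats(m); print([(x.round(1),int(y[4]),y[2:4]) for x,y in zip(c[1:],s[1:]) if 290<x[0]<400])
print('ram1',locate((323,179.8),SH['ramekin']))
reach([.24,.36,.30],read_tcp_rot()); print(read_time_s())
E
```

```text
bottle cap [0.47805349 0.5194553 ] body right edge [0.47133245 0.44918374]
rail [0.30633606 0.38244193] [0.82126274 0.3728896 ] -1.0627638582921795
rail [0.30699364 0.18575722] [0.8219096  0.17358817] -1.3538237373704505
handle [0.33367512 0.28338615]
dish [0.42358924 0.0253228 ] [array([0.4482, 0.0672]), array([0.4651, 0.0007]), array([ 0.399 , -0.0156]), array([0.3824, 0.0505])]
[ 0.01682854 -0.06650225] -75.79928299873349
[(array([372.3,  34.1]), 12174, array([182,  70], dtype=int32)), (array([322.6, 184.2]), 303, array([18, 19], dtype=int32)), (array([367.8, 231.3]), 327, array([20, 20], dtype=int32)), (array([326. , 280.7]), 767, array([31, 31], dtype=int32)), (array([309., 437.]), 49, array([7, 7], dtype=int32)), (array([365. , 437.5]), 56, array([7, 8], dtype=int32))]
ram1 [0.66604705 0.0322229 ]
0.9667
```

Run:
```python
from h import *
B=(.467,.223)
pick('beaker',(.4212,-.0965))
place('beaker',B,0)
for f in find("pics/top1.png"): print(*f)
```

```text
beaker widths 61.694304308423014 60.83517530225075 after lift 61.02521575567063 ff 33.13691949471831 t 7.525
place True [0.4658 0.2225 0.0864] 0.086
t 12.2167
beaker [369.1 179.5] [ 0.664  -0.0775] 469
beaker [423.  281.1] [ 0.4228 -0.2002] 506
ramekin [621.3 119.6] [ 0.82   -0.7007] 365
ramekin [529.7 154.4] [ 0.7309 -0.4706] 1188
ramekin [324.9 179.4] [0.6672 0.0277] 785
ramekin [370.9 227.9] [ 0.5493 -0.0821] 746
ramekin [325.8 280.5] [0.4236 0.0259] 838
```

View pics/top1.png

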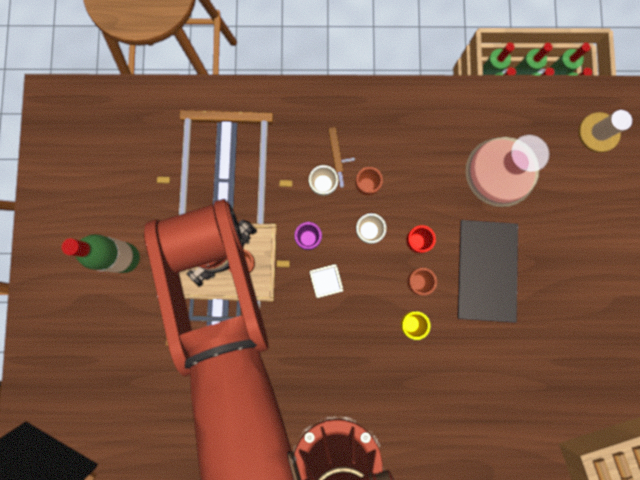

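The first beaker is on the tray at about (247,262), and nothing else has moved. Next are the other two beakers.

Run:
```python
from h import *
B=(.467,.223)
pick('beaker',(.4227,-.2002)); place('beaker',B,1)
f=[f for f in find() if f[0]=='beaker']; print(f)
xy=f[0][2]
pick('beaker',xy); place('beaker',B,2)
over((.42,-.05),UP,np.pi/4)
for f in find("pics/top2.png"): print(*f)
im=snapshot("scene"); cv2.imwrite("pics/scene2.png",im[:,:,::-1])
a=cv2.imread("pics/top2.png")[160:350,130:450]
cv2.imwrite("pics/c2.png",np.vstack([cv2.resize(a,(640,380)),im[120:320,:,::-1]]))
```

```text
beaker widths 59.39922984847038 61.970485687238195 after lift 62.041743627537215 ff 33.18328008055687 t 18.6167
place True [0.4658 0.2228 0.1264] 0.126
t 23.15
[('beaker', array([369.1, 179.3]), array([ 0.6644, -0.0773]), 458)]
beaker widths 60.42306683157527 61.61451431510203 after lift 61.46772749758258 ff 33.1968367472291 t 29.3417
place True [0.4658 0.2229 0.1662] 0.16599999999999998
t 33.275
beaker [235.3 259.9] [0.4706 0.2379] 596
ramekin [621.2 119.7] [ 0.8197 -0.7005] 355
ramekin [529.6 154.5] [ 0.7307 -0.4703] 1173
ramekin [324.9 179.2] [0.6675 0.0276] 763
ramekin [222.1 202.6] [0.6094 0.2747] 457
ramekin [373.4 207.4] [ 0.5988 -0.0887] 709
ramekin [325.9 280.5] [0.4236 0.0258] 837
```

View pics/c2.png

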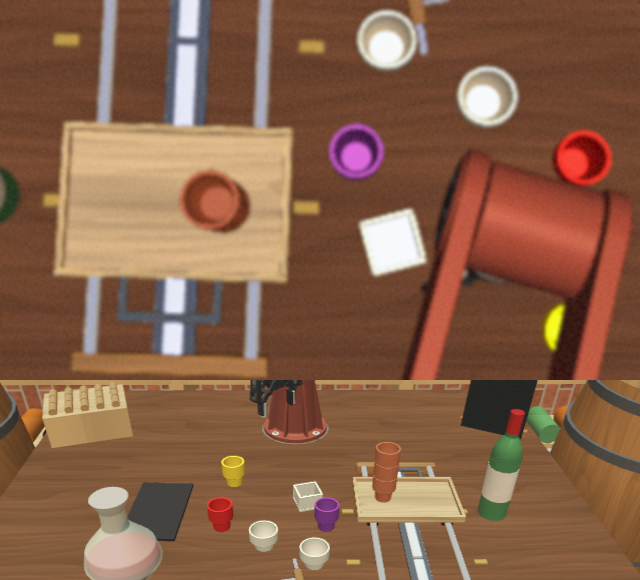

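The three beakers stand nested on the tray. One ramekin has been knocked to (0.599,-0.089), crop position (487,96), and the other is unchanged. Ramekins next.

Run:
```python
from h import *
R=(.467,.343)
f=[f for f in find() if f[0]=='ramekin' and .5<f[2][0]<.7 and -.2<f[2][1]<-.03]; print(f)
pick('ramekin',f[0][2]); place('ramekin',R,0)
f=[f for f in find() if f[0]=='ramekin' and .5<f[2][0]<.75 and -.2<f[2][1]<.15]; print(f)
xy=f[0][2]+np.array([-.001,.003])
pick('ramekin',xy); place('ramekin',R,1)
over((.42,-.05),UP,np.pi/4)
for f in find("pics/top3.png"): print(*f)
im=snapshot("scene")
a=cv2.imread("pics/top3.png")[160:350,130:450]
cv2.imwrite("pics/c3.png",np.vstack([cv2.resize(a,(640,380)),im[120:320,:,::-1]]))
```

```text
[('ramekin', array([373.5, 207.5]), array([ 0.5987, -0.0889]), 701)]
ramekin widths 67.89498594051696 68.79272586405894 after lift 68.13193316610582 ff 34.30437756702304 t 40.0083
place True [0.4658 0.3423 0.0745] 0.07400000000000001
t 44.7917
[('ramekin', array([324.9, 179.4]), array([0.6672, 0.0277]), 781)]
ramekin widths 69.18139687965805 66.35856592563998 after lift 67.01983028205156 ff 35.51282005151734 t 50.9583
place True [0.4662 0.3425 0.1023] 0.10200000000000001
t 55.3917
beaker [234.8 260. ] [0.4705 0.2391] 592
ramekin [621.2 119.7] [ 0.8197 -0.7005] 356
ramekin [529.6 154.5] [ 0.7308 -0.4704] 1178
ramekin [222.1 202.6] [0.6095 0.2747] 458
ramekin [185.7 261.8] [0.467  0.3576] 904
ramekin [325.9 280.5] [0.4236 0.0258] 839
```

View pics/c3.png

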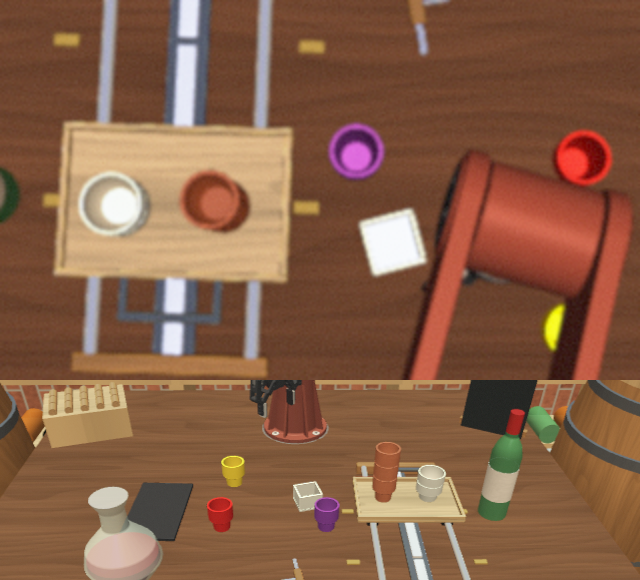

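Both stacks are complete. Next the dish goes on the slate, then I push the tray by its handle.

Run:
```python
from h import *
xy=(.4236,.0258); y=np.radians(14.2); set_gripper(1.0,20)
over((.3,-.05),UP,y)
b=[b for b in blobs() if b[0]=='ramekin' and 290<b[1][0]<400 and 150<b[1][1]<400]
print(b)
if b:
    xy=locate(b[0][1],sq(0)); q=cv2.boxPoints(b[0][4]); d=unproj(q[1],.046)-unproj(q[0],.046); a=np.degrees(np.arctan2(d[1],d[0])); print(xy,a)
    a=(a+90+45)%90-45; y=np.radians(a)
over(xy,.15,y); move_straight([*xy,.016],v=.2); set_gripper(0.,30); print('w',read_gripper_width()*85)
move_straight([*xy,.15],v=.25); print('w',read_gripper_width()*85)
S=(.449,-.369); over(S,.15,0); print(read_tcp_rot().round(3))
move_straight([*S,.06],v=.25); print(move_straight([*S,.0265],v=.06,stop_force=8),read_position()); set_gripper(1.0); move_straight([*S,UP],v=.25)
H=(.3336,.2845); yh=np.radians(88.8)
over(H,.2,yh); set_gripper(.35); 
im=snapshot("top"); cv2.imwrite("pics/top4.png",im[:,:,::-1])
print(move_straight([*H,.037],v=.12,stop_force=10),read_position(),read_contact_force(),read_time_s())
cv2.imwrite("pics/c4.png",np.vstack([cv2.resize(im[160:350,130:530,::-1],(640,304)),cv2.resize(snapshot("scene")[130:330,300:500,::-1],(640,296))]))
```

```text
[('ramekin', array([325.93259804, 280.56352124]), 836, 816.0, ((325.88238525390625, 280.5294494628906), (29.10427474975586, 29.10427474975586), 75.96376037597656))]
[0.42362611 0.02538481] -75.79928299873349
w 63.28182256953914
w 63.618229416633895
[ 1.     0.001 -0.    -0.001]
True [ 0.44856179 -0.36869348  0.02762458]
False [0.3342861  0.28494307 0.03770563] [ 0.33707946 -0.59924309 -0.10820058] 68.8833
```

View pics/c4.png

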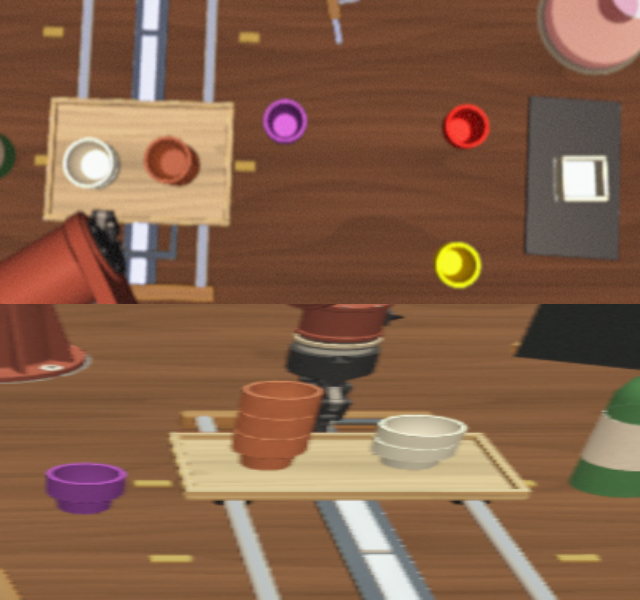

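The dish sits on the slate and the fingers straddle the handle, so I'll grip and push.

Run:
```python
from h import *
p=read_position()
set_gripper(0.,40); print('w',read_gripper_width()*85, read_contact_force(), read_position())
t=np.radians(-1.2); H=np.array([.3336,.2845,.037])
g=H+.2*np.array([np.cos(t),np.sin(t),0])
move_straight(g,v=.05); pause(.5); print(read_position(),g,read_contact_force(),read_time_s())
im=snapshot("top"); cv2.imwrite("pics/top5.png",im[:,:,::-1])
set_gripper(.35); pause(.3); move_straight([*g[:2],.2],v=.12)
over((.33,-.05),.3,0)
print(read_contact_force(),read_time_s())
im=snapshot("top"); cv2.imwrite("pics/top6.png",im[:,:,::-1])
m=cv2.inRange(cv2.cvtColor(im,cv2.COLOR_RGB2HSV),(12,60,140),(25,150,230));m=cv2.morphologyEx(m,cv2.MORPH_OPEN,np.ones((5,5)))
m[:130]=0;m[330:]=0;m[:,:130]=0;m[:,540:]=0
N,L,s,c=cv2.connectedComponentsWithStats(m); i=1+s[1:,4].argmax()
r=cv2.minAreaRect(np.argwhere(L==i)[:,::-1].astype(np.float32)); print(s[i],r,unproj(r[0],.054))
cv2.imwrite("pics/c6.png",np.vstack([cv2.resize(im[100:350,130:530,::-1],(640,400)),snapshot("scene")[150:350,:,::-1]]))
```

```text
w 10.482541693968841 [ 6.2093993  -2.29467632 -3.35500455] [0.33685676 0.28496987 0.03810811]
[0.53222322 0.27991429 0.03790119] [0.53355614 0.28031152 0.037     ] [-2.36102012 -2.95952295  8.37074375] 73.8833
[-0.13820029 -0.99529267  0.17963201] 77.55
[ 163  141  116   77 6629] ((220.68899536132812, 179.16983032226562), (114.50123596191406, 74.77265930175781), 1.7098139524459839) [0.66361984 0.27705616]
```

View pics/c6.png

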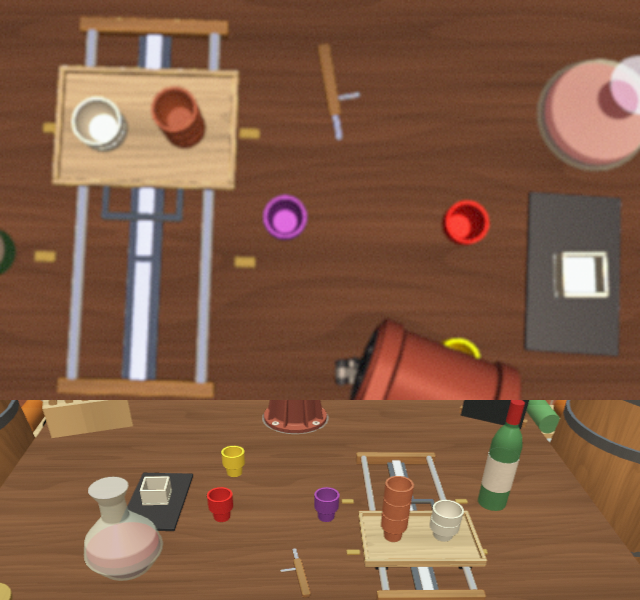

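The stacks stand on the tray at the far end, but it seems about 5 mm short: the centre is at x=0.6636, which makes travel about 0.195. I'll measure the travel by registering rectified lip strips.

```bash
cat >> h.py <<'E'
def rect(im,z=.054,res=.0005,x0=.30,x1=.85,y0=.10,y1=.46):
    xs=np.arange(x0,x1,res);ys=np.arange(y0,y1,res);X,Y=np.meshgrid(xs,ys,indexing='ij')
    uv=proj(np.c_[X.ravel(),Y.ravel(),0*X.ravel()+z]).astype(np.float32).reshape(*X.shape,2)
    return cv2.cvtColor(cv2.remap(im,uv[...,0],uv[...,1],cv2.INTER_CUBIC),cv2.COLOR_BGR2GRAY)
def travel(im,ref="pics/top2.png"):
    a,b=rect(cv2.imread(ref)),rect(im); out=[]
    for xa,xb,ya,yb in((.365,.395,.17,.40),(.54,.575,.17,.40),(.37,.57,.395,.43),(.37,.57,.138,.165)):
        i,j,k,l=[int(round(v/.0005)) for v in(xa-.3,xb-.3,ya-.1,yb-.1)]
        m=cv2.matchTemplate(b,a[i:j,k:l],cv2.TM_CCOEFF_NORMED); _,s,_,q=cv2.minMaxLoc(m)
        out.append((round((q[1]-i)*.0005,4),round((q[0]-k)*.0005,4),round(s,2)))
    return out
E
python3 - <<'E'
from h import *
print(travel(cv2.imread("pics/top6.png"))); print(travel(cv2.imread("pics/top5.png"))); print(travel(cv2.imread("pics/top3.png")))
E
```

```text
[(0.194, -0.005, 0.97), (0.194, -0.005, 0.98), (0.194, -0.005, 0.98), (0.194, -0.005, 0.99)]
[(0.4305, -0.011, 0.87), (0.1945, -0.005, 0.98), (0.195, -0.005, 0.81), (0.194, -0.005, 0.99)]
[(0.0, 0.0, 1.0), (0.0, 0.0, 1.0), (0.0, 0.0, 1.0), (0.0, 0.0, 1.0)]
```

All four strips agree that the travel is 0.194, so it needs about 6 mm more.

Run:
```python
from h import *
yh=np.radians(88.6); set_gripper(.35)
p=np.array([.5335,.280,.2]); over(p[:2],.2,yh); p[2]=.037; move_straight(p,v=.12,stop_force=10)
set_gripper(0.,40); print(read_position(),read_contact_force())
for k in range(1,6):
    move_straight(p+np.array([.0014*k,0,0]),v=.02); print(read_position()[0].round(4),read_contact_force().round(2))
set_gripper(.35); pause(.3); q=read_position(); move_straight([p[0]+.007,p[1],.2],v=.12); over((.33,-.05),.3,0); pause(.3)
im=snapshot("top"); cv2.imwrite("pics/top7.png",im[:,:,::-1]); print(travel(cv2.imread("pics/top7.png")),read_time_s())
```

```text
[0.53476428 0.28027165 0.03801304] [ 0.60626419 -0.27744738  1.84054514]
0.5363 [ 1.85 -0.23  3.85]
0.5372 [ 0.32 -0.82  5.46]
0.5375 [-1.62  0.08  8.3 ]
0.5377 [-4.24  0.03 10.84]
0.5379 [-7.91 -0.16 12.99]
[(0.1995, -0.005, 0.98), (0.1995, -0.0055, 0.98), (0.1985, -0.005, 0.96), (0.1985, -0.005, 0.98)] 86.3917
```

The force went from pulling forward to pushing back, which is the catch. Measured travel is about 0.199. One last look before I hand in.

Run:
```python
from h import *
im=snapshot("top"); print(travel(im[:,:,::-1].copy()))
cv2.imwrite("pics/c8.png",np.vstack([cv2.resize(im[100:350,130:530,::-1],(640,400)),snapshot("scene")[150:350,:,::-1]]))
```

```text
[(0.1995, -0.005, 0.98), (0.1995, -0.005, 0.98), (0.1985, -0.005, 0.96), (0.1985, -0.005, 0.98)]
```

View pics/c8.png

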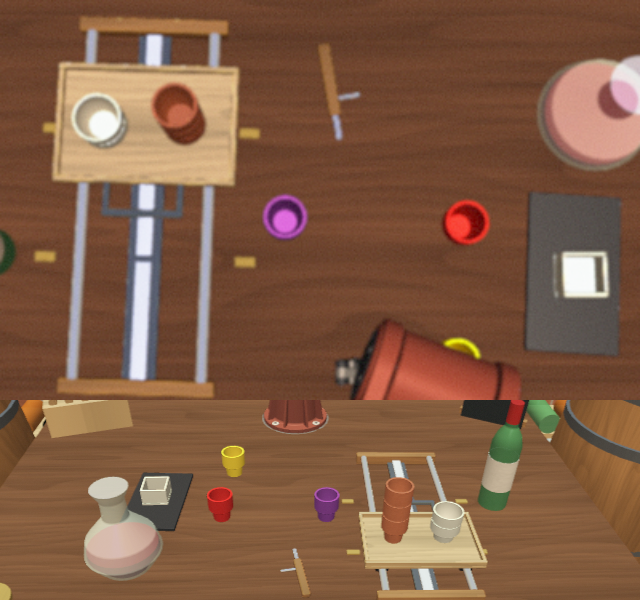

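Both stacks stand on the tray, which lines up with the far brass marks. The dish is on the slate at (582,275), and the bottle, carafe and corkscrew haven't moved.

```bash
python3 -c "
from station import *
print(close_job())"
```

```text
the job is handed in; nothing more can be done
None
```

I handed the job in: the 3 beakers and 2 ramekins stand in two stacks on the tray, which is in the far catch (travel about 0.199 m by camera); the square dish is on the slate, no straight cup was present, and no verdict came back.

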